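Extend the beaker board from its riser and hold it

TASK

The brown bottle stands in the way of the beaker board: set it upright in the square steel spill tray and let go of it. Then slide the board straight out along its riser, flat and without lifting it, until its leading edge is in line with the middle of the steel marker post. That far out the board would tip over, so finish while still holding it, level and still on the riser; keep the other things on the bench where they are.

Things in the scene. Friction and masses are not known exactly. Their poses are not given: they have to be found in the camera images.
- riser: fixed bench riser, a white block with a grey top 150 mm (x) by 140 mm (y) by 80 mm high; its flat top, 80 mm above the bench, carries the board. Origin: centre of its underside on the bench. Its +x axis is the outward direction in which the board is to be slid (roughly world -y, towards the bottle and post)
- riser_edge (a point): middle of the riser's outer top edge, 75 mm along the riser's +x from its origin, 80 mm above the bench
- board: loose dark grey resin board 260 (x) by 80 (y) by 10 mm, 0.45 kg +-30%, flat on the riser, sticking out of its back. Origin: centre of its underside; +x points outward to the leading edge. Centre of mass near x = 0: tips once about 130 mm overhang the riser's outer edge. On top: upright metal block handle at x = -95 mm, and a low steel beaker ring 72 mm wide, 12 mm tall, at x = +85 mm
- board_edge (a point): middle of the board's leading edge at its top face (board x = +130 mm, 10 mm above the underside)
- board_handle (a point): top centre of the board's handle block, which is 24 mm (board x) by 30 mm (y) and 45 mm tall above the board's top (board x = -95 mm, 55 mm above the board's underside, so 135 mm above the bench)
- post: fixed marker post: upright steel rod 10 mm in diameter, top 100 mm above the bench, on a round 44 mm foot; stands beside the board's path, about 65 mm to the riser's +y side of its centre line, 150 to 180 mm beyond its outer edge. Origin: underside of the foot, on the rod's axis; axes parallel to the riser's. The leading edge comes level with the rod's axis; they do not touch
- bottle: loose round brown glass bottle standing in the board's path, body 50 mm in diameter up to 105 mm, then a narrow neck and a cap 36 mm in diameter, 130 mm tall in all, about 0.25 kg. Origin: centre of its underside
- tray: fixed square steel spill tray 120 by 120 mm, rim 12 mm high, walls 4 mm, floor 4 mm above the bench. Origin: centre of its underside; axes along its sides
- beaker: bystander: open glass beaker, 60 mm in diameter and 60 mm tall; origin at its underside
- weight: bystander: small steel calibration weight, 32 mm in diameter, 40 mm tall; origin at its underside
- jar: bystander: low clear glass jar, 60 mm in diameter, 75 mm tall; origin at its underside
- dish: bystander: flat closed clear dish, 90 mm in diameter, 16 mm tall; origin at its underside
- vial: bystander: small brown vial, 28 mm in diameter, 55 mm tall; origin at its underside
- tipbox: bystander: grey box with a clear lid, 122 by 82 mm, 64 mm tall; origin at its underside
There are look-alikes about, which are no part of the job. What is shaped like the post but yellow is not meant.

How it is judged:
By the outcome, as a careful person would: the job done as asked, in the order asked, and still so for the second after the job is handed in, while the arm keeps its last pose, push and grip.
It also fails if it takes over 51 s, if anything falls off the work surface, if the arm or the gripper's body presses on something with over 40 N, if the wrist force passes 120 N, or if a joint passes its speed limit or range.

ROBOT

A 6-joint arm with a two-finger parallel gripper is mounted at the origin on the work surface. World frame = base frame: x ahead of the robot, y to its left, z up, the work surface at z = 0. Lengths are in m, angles in rad, forces in N, time in s.
With the tool pointing down it reaches from about 0.325 to 0.775 m from the base axis. Payload 9.3 kg.
Tool frame: the origin (TCP) lies where the fingers leave the gripper's body, on its centre line; the fingertips stand 73 mm ahead of it and the grasp point (between the pads) lies 54 mm ahead of it; z points along the fingers, y is the direction in which the jaws open and shut (so a half turn about z gives the same grasp; the last joint's range is limited). The gripper opens to 85 mm and grips with 20 to 120 N. Pads are 22 mm wide; open, the fingers measure 114 mm over their backs; the gripper's body (76 mm by 85 mm) begins 54 mm behind the grasp point. The pads swing forward as they close: fully open they stand 13 mm farther back than shut.
Start: joints at [1.01, 0.259, 0.021, 1.334, 0, 1.418], TCP at [0.218, 0.505, 0.304] pointing down, gripper open.
Joint ranges: [-3.04, 3.04], [-0.91, 1.82], [-1.04, 1.36], [-1.92, 1.95], [-1.52, 1.45], [-3.14, 3.14]. Speed limits (rad/s): [2.22, 2.22, 2.79, 3.14, 3.14, 3.14].

INTERFACE

Orientations are given as a unit quaternion [x, y, z, w].
In Python, from workcell import robot gives the robot as it stands.
- The arm moves only by the tool send_rows, never from a script. Its argument "deltas" is a list of rows, each a list of 7 numbers: the turn, a rotation vector about the tool's x, y, z scaled (see below), then the shift along the tool's x, y, z scaled (see below), then the closure, from -1 (fully open) to 1 (shut). In form: [[wx, wy, wz, tx, ty, tz, grip], ...]. A call has 1 to 12 rows; each row is the pose to reach, as a shift and turn from the pose commanded when the call began, along the tool's axes at that moment, turning the shorter way round; what a row does not reach only later rows make up. The controller multiplies each number of a shift by 200 mm and each number of a turn by pi rad. A row lasts 1/8 s, in which the tool goes at most 62.5 mm and 10.7 degrees, less where a joint would pass 70% of its speed; a pose out of reach is approached as far as the arm can. A call with a number of a shift or a turn outside -1 to 1 is refused whole. A call with a gripper value outside its range is refused whole. The fingers move at their own pace and stop on an object; "force" is the grip in N (left out, the last holds). Time passes only in rows, so rows that repeat a pose let the fingers close. It gives the time, the measured TCP pose, the force and the opening at its end, in the units of the state.
- robot.sense(): the state, without advancing time (a new reading comes with each control period).
- robot.camera(name): name is "scene" or "top" or "wrist"; returns (picture, depth): 384x512x3 uint8, blue, green, red; 384x512 float32, m along the optical axis (not along the pixel's ray), 0 where there is no reading.
- robot.camera_params(name): a dict with "camera_matrix" (3x3 intrinsics, pixels), "R" (3x3) and "t" (3): a world point X has camera coordinates R X + t. Camera axes: x right, y down, z forward; pixel columns grow to the right and rows downward; lengths in m; the calibration is good to about 2 mm. A picture is of the moment at which its call begins: read the wrist's pose just before it. camera_params takes no time and is no camera call; for the wrist camera it gives the pose at the moment of the call.
- robot.job_done(): hands the job in, once; it reports no verdict.
The state is a dict: "clock": time; "joint_pos": joint angles; "joint_vel": joint speeds; "effort": joint torques, N m; "position": TCP position; "tcp_rot": TCP orientation; "wrist_force": force on the tool from outside, world axes, zero at the start; "torque": the same for the moment, N m; "gripper_width": finger opening in m.
Only numpy, scipy, OpenCV 4.12 (cv2) and the standard library are available. Lean on these libraries where they do the work, as an engineer would, in place of code of your own. Each camera call takes 0.05 s, during which the arm holds its last target. There are 200 camera calls.

## Working session

There is one attempt and no reset: what is moved stays moved. The work goes in short steps, Python scripts to look and compute and a tool call to move; the robot and the scene stay as the last step left them, time stands still between calls to the robot, and variables do not carry over. Pictures are saved under pics/ and viewed, on a budget of 10 in all, crops included, one or two more only if the job needs it, and the job is handed in when it is done.

Besides the shell and the picture viewer there is one more tool, called after "Call:" by a JSON object that holds its "name" and its "arguments", one argument or row to a line. send_rows: Moves the arm, as the interface text tells. Its arguments: {"type":"object","properties":{"deltas":{"type":"array","items":{"type":"array","items":{"type":"number"}}},"force":{"type":"number"}},"required":["deltas"]}

```bash
mkdir -p pics; cat > h.py <<'E'
import numpy as np,cv2
from workcell import robot
from scipy.spatial.transform import Rotation as Rn
def grab(n):
    p=robot.camera_params(n);im,d=robot.camera(n);return im,d,p
def cloud(d,p):
    K=np.array(p["camera_matrix"]);R=np.array(p["R"]);t=np.array(p["t"])
    v,u=np.mgrid[:d.shape[0],:d.shape[1]]
    c=np.stack([(u-K[0,2])/K[0,0]*d,(v-K[1,2])/K[1,1]*d,d],-1)
    return (c-t)@R
def ray(u,v,z,p):
    K=np.array(p["camera_matrix"]);R=np.array(p["R"]);t=np.array(p["t"])
    o=-R.T@t; q=R.T@np.linalg.solve(K,[u,v,1.]); return o+q*(z-o[2])/q[2]
E
python3 - <<'E'
from h import *
for n in("top","scene"):
    im,d,p=grab(n);cv2.imwrite(f"pics/{n}0.png",im);np.savez(f"{n}0.npz",im=im,d=d,**{k:np.array(p[k]) for k in("camera_matrix","R","t")})
    print(n,np.array(p["R"]).round(3).tolist(),np.array(p["t"]).round(3))
print(robot.sense())
E
```

```text
top [[0.018, -1.0, 0.013], [-0.986, -0.02, -0.167], [0.168, -0.009, -0.986]] [0.026 0.598 1.317]
scene [[0.611, 0.792, 0.002], [0.596, -0.458, -0.66], [-0.522, 0.404, -0.751]] [-0.394 -0.264  1.619]
{'clock': 0.1, 'joint_pos': array([1.01038665e+00, 2.59122197e-01, 2.08890015e-02, 1.33371175e+00,
       9.58685523e-07, 1.41820372e+00]), 'joint_vel': array([-0.0006214 , -0.00146657,  0.00209251,  0.00047352, -0.00079576,
       -0.0006285 ]), 'effort': array([ 6.20464663e-03, -5.56692016e+01,  3.45071912e+01,  1.15965272e-02,
       -1.42781232e-04, -1.21817513e-05]), 'position': array([0.21805244, 0.50476388, 0.30335423]), 'tcp_rot': array([ 2.02498394e-01,  9.79282426e-01, -5.38033645e-04, -2.00882507e-04]), 'wrist_force': array([ 0.64408486, -0.29456283,  0.45961641]), 'torque': array([ 0.00123488, -0.00391612,  0.01939372]), 'gripper_width': 0.085259545351268}
```

View pics/top0.png

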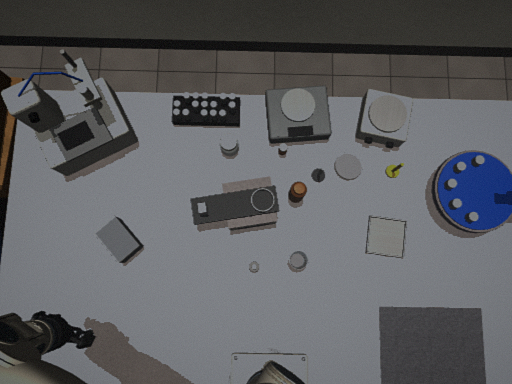

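View pics/scene0.png

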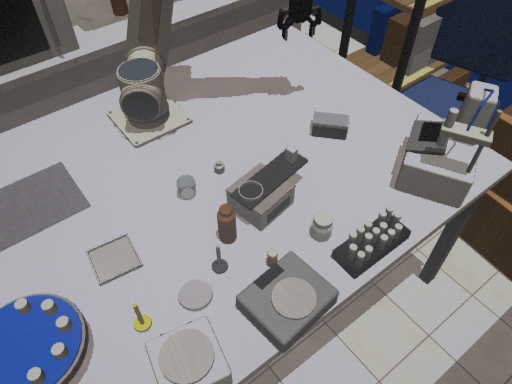

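The top view shows the bottle at (299,191), post at (318,175) and yellow decoy at (394,171). The tray is at (386,237), the board runs from (193,210) to (278,200), and its handle is at (202,208). The scene view agrees: bottle (227,224), post (219,265).

```bash
python3 - <<'E'
from h import *
z=np.load("top0.npz");im,d=z["im"],z["d"];X=cloud(d,z)
big=lambda n,c:None
def box(u0,u1,v0,v1):
    m=np.zeros(d.shape,bool);m[v0:v1,u0:u1]=True;return m&(d>0)
def rect(m,name):
    pts=X[m];r=cv2.minAreaRect((pts[:,:2]*1000).astype(np.float32));print(name,m.sum(),"c",np.round(r[0],1),"size",np.round(r[1],1),"ang",round(r[2],2),"z",np.median(pts[:,2]).round(4));return pts
h=X[...,2]
b=box(180,290,170,240)
print("table z",np.median(h[280:300,280:350]))
def rim(m,name,zp):
    m=cv2.morphologyEx(m.astype(np.uint8),cv2.MORPH_OPEN,np.ones((2,2)))
    c=max(cv2.findContours(m,cv2.RETR_EXTERNAL,cv2.CHAIN_APPROX_NONE)[0],key=cv2.contourArea)
    r=cv2.minAreaRect(c)
    q=np.array([ray(u,v,zp,z)[:2] for u,v in cv2.boxPoints(r)])
    print(name,"px",np.round(r[0],1),"corners",(q*1000).round(1).tolist(),"c",(q.mean(0)*1000).round(1),"sides",[round(1000*np.linalg.norm(q[i]-q[i-1]),1) for i in range(4)],"ang",[round(np.degrees(np.arctan2(*(q[i]-q[i-1])[::-1])),1) for i in range(4)])
rim(b&(h>.0855),"board",.09)
rim(b&(h>.06),"riser+board",.085)
rim(b&(h>.12),"handle",.135)
for nm,bb,lo,zp in(("bottle",(285,312,172,206),.118,.13),("bottleall",(285,312,172,206),.03,.13),("posttop",(310,328,160,185),.05,.1),("postfoot",(308,330,162,186),.003,.004),("tray",(360,412,210,262),.008,.012)):
    m=box(*bb)&(h>lo);print(nm,m.sum())
    if m.sum()>3: rim(m,nm,zp); rect(m,nm)
for nm,(u,v) in dict(beaker=(298,260),weight=(254,267),dish=(348,166),vial=(283,149),jar=(229,145),tipbox=(121,241)).items():print(nm,X[v,u].round(3))
cv2.imwrite("pics/topz.png",cv2.resize(im[140:280,180:420],None,fx=3.3,fy=3.3,interpolation=cv2.INTER_CUBIC))
E
```

```text
table z 0.00035795493990209393
board px [235.1 205.5] corners [[571.5, 247.5], [618.2, -9.9], [538.5, -23.3], [492.9, 231.7]] c [555.3 111.5] sides [np.float64(80.2), np.float64(261.6), np.float64(80.8), np.float64(259.0)] ang [np.float64(11.4), np.float64(-79.7), np.float64(-170.5), np.float64(100.1)]
riser+board px [235.2 205.4] corners [[605.3, 253.3], [648.7, -6.6], [507.6, -28.2], [465.9, 227.4]] c [556.9 111.5] sides [np.float64(141.7), np.float64(263.6), np.float64(142.7), np.float64(259.0)] ang [np.float64(10.5), np.float64(-80.5), np.float64(-171.3), np.float64(99.3)]
handle px [202.5 208.6] corners [[550.7, 219.4], [555.2, 195.5], [524.9, 189.3], [520.4, 213.1]] c [537.8 204.3] sides [np.float64(31.0), np.float64(24.3), np.float64(31.0), np.float64(24.2)] ang [np.float64(11.7), np.float64(-79.2), np.float64(-168.5), np.float64(100.7)]
bottle 118
bottle px [300. 189.] corners [[601.9, -56.5], [626.5, -80.1], [602.9, -103.8], [578.5, -80.2]] c [602.5 -80.1] sides [np.float64(33.4), np.float64(34.1), np.float64(33.5), np.float64(34.0)] ang [np.float64(45.3), np.float64(-43.8),
[... 979 characters left out ...]
43.3), np.float64(42.6), np.float64(43.1)] ang [np.float64(13.7), np.float64(-74.5), np.float64(-166.6), np.float64(105.4)]
postfoot 204 c [ 678.6 -153.5] size [69.3 78.3] ang 90.0 z 0.0077
tray 305
tray px [404.5 249. ] corners [[444.3, -422.4], [444.3, -425.6], [431.7, -425.1], [431.7, -421.9]] c [ 438.  -423.8] sides [np.float64(12.6), np.float64(3.2), np.float64(12.6), np.float64(3.2)] ang [np.float64(-2.1), np.float64(-88.9), np.float64(177.8), np.float64(91.1)]
tray 305 c [ 478.7 -366.8] size [128.7 151.3] ang 88.15 z 0.0106
beaker [ 0.398 -0.087  0.007]
weight [0.373 0.051 0.042]
dish [ 0.702 -0.247  0.02 ]
vial [ 0.745 -0.034  0.054]
jar [0.747 0.137 0.077]
tipbox [0.443 0.454 0.068]
```

View pics/topz.png

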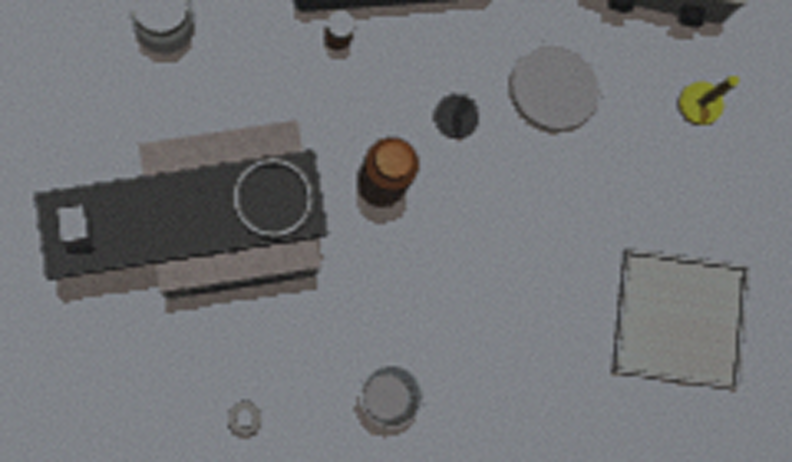

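Call:
{"name": "send_rows", "arguments": {
  "deltas": [
    [0,0,0.3144,-0.975,-0.637,0,-1],
    [0,0,0.3144,-0.975,-0.637,0,-1],
    [0,0,0.3144,-0.975,-0.637,0,-1],
    [0,0,0.3144,-0.975,-0.637,0,-1],
    [0,0,0.3144,-0.975,-0.637,0,-1],
    [0,0,0.3144,-0.975,-0.637,0,-1]
  ]
}}

```text
clock: 0.85
position: [0.347, 0.3098, 0.3037]
tcp_rot: [0.645, 0.765, -0.0, -0.0]
wrist_force: [-0.0, 0.3, -0.3]
gripper_width: 0.0855
```

```bash
cat >> h.py <<'E'
def to(pos,jaw=None):
    "print tool-frame numbers for a vertical tool at pos with jaws along angle jaw (deg)"
    s=robot.sense();R=Rn.from_quat(s["tcp_rot"]).as_matrix();d=R.T@(np.array(pos)-s["position"])
    w=0
    if jaw is not None:
        a=np.degrees(np.arctan2(R[1,1],R[0,1]));w=-((jaw-a+90)%180-90)/180
    print("t",s["clock"],"pos",s["position"].round(4),"jaw",np.degrees(np.arctan2(R[1,1],R[0,1])).round(2),"tilt",R[:,2].round(4),"F",s["wrist_force"].round(1),"-> shift",(d/.2).round(3),"turn z",round(w,4))
E
python3 -c "
from h import *
to([.604,-.078,.25],10)
z=np.load('top0.npz')
c=np.array([ray(180+u/3.3,140+v/3.3,.012,z) for u,v in((625,250),(747,267),(735,389),(613,375))]);print(c.round(4),c.mean(0).round(4))"
```

```text
t 0.85 pos [0.347  0.3098 0.3037] jaw 9.73 tilt [-5.e-04 -2.e-04 -1.e+00] F [-0.   0.3 -0.3] -> shift [-2.128  0.939  0.268] turn z -0.0015
[[ 0.5417 -0.3149  0.012 ]
 [ 0.5274 -0.4331  0.012 ]
 [ 0.4101 -0.4171  0.012 ]
 [ 0.4212 -0.3005  0.012 ]] [ 0.4751 -0.3664  0.012 ]
```

Call:
{"name": "send_rows", "arguments": {
  "deltas": [
    [0,0,0,-1,0.47,0.1,-1],
    [0,0,0,-1,0.47,0.1,-1],
    [0,0,0,-1,0.47,0.1,-1],
    [0,0,0,-1,0.47,0.1,-1]
  ]
}}

```text
clock: 1.35
position: [0.4752, 0.1277, 0.2832]
tcp_rot: [0.643, 0.766, -0.0, -0.0]
wrist_force: [-0.2, 0.5, -0.0]
gripper_width: 0.0849
```

Call:
{"name": "send_rows", "arguments": {
  "deltas": [
    [0,0,0,-1,0.469,0.168,-1],
    [0,0,0,-1,0.469,0.168,-1],
    [0,0,0,-1,0.469,0.168,-1],
    [0,0,0,-1,0.469,0.168,-1]
  ]
}}

```text
clock: 1.85
position: [0.6023, -0.0532, 0.2489]
tcp_rot: [0.643, 0.766, -0.0, -0.001]
wrist_force: [0.4, 0.9, -0.2]
gripper_width: 0.0854
```

```bash
python3 -c "
from h import *
to([.604,-.078,.141],10)
im,d,p=grab('wrist');cv2.imwrite('pics/w1.png',im)
np.savez('w1.npz',im=im,d=d,**{k:np.array(p[k]) for k in('camera_matrix','R','t')})
X=cloud(d,p);m=(d>0)&(X[...,2]>.123)&(X[...,2]<.14)
q=X[m];print(m.sum(),(q[:,:2].min(0)+q[:,:2].max(0))/2, np.ptp(q[:,:2],axis=0),np.median(q[:,2]))
"
```

```text
t 1.85 pos [ 0.6023 -0.0532  0.2489] jaw 9.93 tilt [-1.4e-03  2.0e-04 -1.0e+00] F [ 0.4  0.9 -0.2] -> shift [-0.124 -0.012  0.539] turn z -0.0004
1880 [ 0.60679923 -0.07659533] [0.03572717 0.03602981] 0.12933780478432416
```

View pics/w1.png

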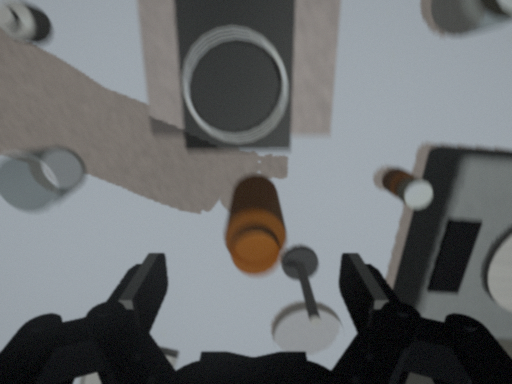

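The wrist view shows the bottle at (256,240), midway between the jaw directions. The post foot is at (300,262) and the board edge at row 148, and nothing is in the fingers' way.

Call:
{"name": "send_rows", "arguments": {
  "deltas": [
    [0,0,0,-0.118,0.002,0,-1],
    [0,0,0,-0.118,0.002,0,-1],
    [0,0,0,-0.118,0.002,0,-1]
  ]
}}

```text
clock: 2.28
position: [0.6054, -0.0733, 0.2506]
tcp_rot: [0.642, 0.766, 0.0, 0.0]
wrist_force: [-0.5, 0.8, -0.1]
gripper_width: 0.0853
```

```bash
python3 -c "
from h import *
to([.6065,-.0765,.141],10)
z=np.load('w1.npz');im,d=z['im'],z['d'];X=cloud(d,z)
# post
for lo,hi in((.03,.075),(.075,.105)):
    m=np.zeros(d.shape,bool);m[250:345,285:335]=1;m&=(d>0)&(X[...,2]>lo)&(X[...,2]<hi);q=X[m];print('post',m.sum(),np.median(q,0).round(4),(q[:,:2].min(0)+q[:,:2].max(0))/2)
print('foot',ray(300,262,.004,z).round(4),'edge L/R',ray(186,149,.09,z).round(4),ray(291,149,.09,z).round(4))
print('riser edge',ray(150,133,.08,z).round(4),ray(331,133,.08,z).round(4))
"
```

```text
t 2.275 pos [ 0.6054 -0.0733  0.2506] jaw 10.06 tilt [ 2.e-04  1.e-04 -1.e+00] F [-0.5  0.8 -0.1] -> shift [-0.017  0.002  0.548] turn z 0.0003
post 263 [ 0.672  -0.1467  0.0549] [ 0.67346957 -0.14866485]
post 273 [ 0.6728 -0.1477  0.0931] [ 0.67364098 -0.1506218 ]
foot [ 0.6764 -0.1516  0.004 ] edge L/R [ 0.5454 -0.0213  0.09  ] [ 0.6239 -0.0075  0.09  ]
riser edge [ 0.5146 -0.0158  0.08  ] [0.6534 0.0085 0.08  ]
```

Call:
{"name": "send_rows", "arguments": {
  "deltas": [
    [0,0,0,-0.017,0.002,0.2,-1],
    [0,0,0,-0.017,0.002,0.4,-1],
    [0,0,0,-0.017,0.002,0.54,-1],
    [0,0,0,-0.017,0.002,0.54,-1],
    [0,0,0,-0.017,0.002,0.54,1],
    [0,0,0,-0.017,0.002,0.54,1],
    [0,0,0,-0.017,0.002,0.54,1],
    [0,0,0,-0.017,0.002,0.54,1],
    [0,0,0,-0.017,0.002,0.54,1],
    [0,0,0,-0.017,0.002,0.54,1]
  ],
  "force": 40
}}

```text
clock: 3.52
position: [0.6072, -0.077, 0.1441]
tcp_rot: [0.642, 0.766, 0.001, 0.001]
wrist_force: [-1.6, 0.6, 5.6]
gripper_width: 0.0489
```

Call:
{"name": "send_rows", "arguments": {
  "deltas": [
    [0,0,0,0,0,-0.1,1],
    [0,0,0,0,0,-0.25,1],
    [0,0,0,0,0,-0.25,1],
    [0,0,0,0,0,-0.25,1]
  ]
}}

```text
clock: 4.03
position: [0.6065, -0.0769, 0.1918]
tcp_rot: [0.643, 0.766, -0.0, -0.0]
wrist_force: [0.4, 0.0, -2.4]
gripper_width: 0.0489
```

```bash
python3 -c "
from h import *
to([.475,-.3665,.19])"
```

```text
t 4.025 pos [ 0.6065 -0.0769  0.1918] jaw 10.04 tilt [-3.e-04  1.e-04 -1.e+00] F [ 0.4  0.  -2.4] -> shift [-1.311 -0.9    0.009] turn z 0
```

Call:
{"name": "send_rows", "arguments": {
  "deltas": [
    [0,0,0,-0.1,-0.07,0,1],
    [0,0,0,-0.3,-0.2,0,1],
    [0,0,0,-0.5,-0.34,0,1],
    [0,0,0,-0.7,-0.48,0,1],
    [0,0,0,-0.8,-0.55,0,1],
    [0,0,0,-0.8,-0.55,0,1]
  ]
}}

```text
clock: 4.78
position: [0.5253, -0.2551, 0.191]
tcp_rot: [0.644, 0.765, -0.0, -0.001]
wrist_force: [0.4, 0.1, -2.6]
gripper_width: 0.049
```

Call:
{"name": "send_rows", "arguments": {
  "deltas": [
    [0,0,0,-0.15,-0.1,0,1],
    [0,0,0,-0.35,-0.24,0,1],
    [0,0,0,-0.511,-0.35,0,1],
    [0,0,0,-0.511,-0.35,0,1],
    [0,0,0,-0.511,-0.35,0,1]
  ]
}}

```text
clock: 5.4
position: [0.4755, -0.3655, 0.1916]
tcp_rot: [0.642, 0.766, 0.0, -0.001]
wrist_force: [0.1, 0.1, -2.6]
gripper_width: 0.0487
```

```bash
python3 -c "
from h import *
to([.475,-.3665,.148])
im,d,p=grab('top');cv2.imwrite('pics/t2.png',cv2.resize(im[140:280,280:460],None,fx=3.3,fy=3.3))"
```

```text
t 5.4 pos [ 0.4755 -0.3655  0.1916] jaw 10.06 tilt [-7.0e-04  1.4e-03 -1.0e+00] F [ 0.1  0.1 -2.6] -> shift [-0.005 -0.003  0.218] turn z 0
```

View pics/t2.png

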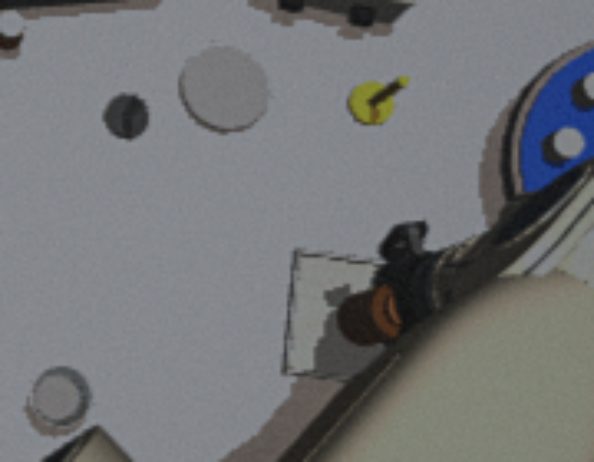

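The bottle hangs over the tray at crop (370,315), with the tray's left side at column 290. The post, dish and beaker have not moved. Lowering it now.

Call:
{"name": "send_rows", "arguments": {
  "deltas": [
    [0,0,0,0,0,0.06,1],
    [0,0,0,0,0,0.14,1],
    [0,0,0,0,0,0.18,1],
    [0,0,0,0,0,0.205,1],
    [0,0,0,0,0,0.21,1],
    [0,0,0,0,0,0.213,1],
    [0,0,0,0,0,0.213,1]
  ]
}}

```text
clock: 6.32
position: [0.4753, -0.3667, 0.15]
tcp_rot: [0.643, 0.766, -0.0, 0.0]
wrist_force: [0.1, -0.7, -2.7]
gripper_width: 0.0486
```

Call:
{"name": "send_rows", "arguments": {
  "deltas": [
    [0,0,0,0,0,0.008,1],
    [0,0,0,0,0,0.013,1],
    [0,0,0,0,0,0.013,1]
  ]
}}

```text
clock: 6.7
position: [0.4753, -0.3668, 0.1481]
tcp_rot: [0.643, 0.766, -0.0, 0.001]
wrist_force: [-2.0, 1.4, 5.4]
gripper_width: 0.049
```

Touched down: the wrist force went from -2.7 to +5.4 N. Opening the fingers and rising straight up.

Call:
{"name": "send_rows", "arguments": {
  "deltas": [
    [0,0,0,0,0,0,0],
    [0,0,0,0,0,0,-1],
    [0,0,0,0,0,0,-1],
    [0,0,0,0,0,0,-1],
    [0,0,0,0,0,-0.2,-1],
    [0,0,0,0,0,-0.5,-1],
    [0,0,0,0,0,-0.7,-1],
    [0,0,0,0,0,-0.7,-1]
  ]
}}

```text
clock: 7.7
position: [0.476, -0.3671, 0.2905]
tcp_rot: [0.642, 0.766, -0.0, 0.003]
wrist_force: [-0.2, -1.5, -0.6]
gripper_width: 0.0852
```

```bash
python3 -c "
from h import *
to([.538,.204,.28],100)
im,d,p=grab('wrist');X=cloud(d,p);cv2.imwrite('pics/w2.png',im)
m=(d>0)&(X[...,2]>.12)&(X[...,2]<.14);q=X[m];print(m.sum(),(q[:,:2].min(0)+q[:,:2].max(0))/2, np.ptp(q[:,:2],axis=0),np.median(q[:,2]))"
```

```text
t 7.7 pos [ 0.476  -0.3671  0.2905] jaw 10.05 tilt [ 0.0043 -0.0043 -1.    ] F [-0.2 -1.5 -0.6] -> shift [2.758 0.804 0.042] turn z -0.4997
1601 [ 0.47463968 -0.36690082] [0.03542521 0.03537446] 0.13330810155739953
```

View pics/w2.png

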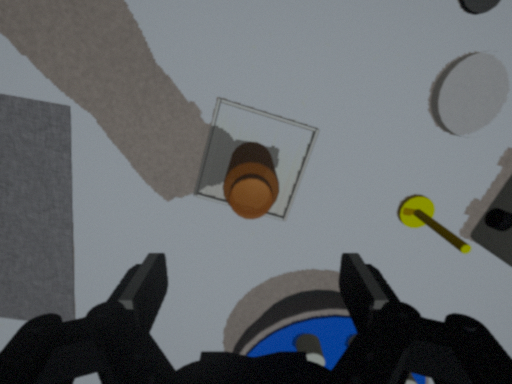

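The bottle stands upright inside the tray, with its cap at (251,190). Stopping on the way back to the handle to measure the post and leading edge.

Call:
{"name": "send_rows", "arguments": {
  "deltas": [
    [0,0,0,0.7,0.45,0,-1],
    [0,0,0,0.7,0.45,0,-1],
    [0,0,0,0.7,0.45,0,-1]
  ]
}}

```text
clock: 8.12
position: [0.5397, -0.2106, 0.2855]
tcp_rot: [0.642, 0.767, -0.0, -0.001]
wrist_force: [0.5, -0.2, 0.7]
gripper_width: 0.0849
```

Call:
{"name": "send_rows", "arguments": {
  "deltas": [
    [0,0,0,0.65,0.42,0,-1],
    [0,0,0,0.65,0.42,0,-1],
    [0,0,0,0.65,0.42,0,-1],
    [0,0,0,0.65,0.42,0,-1],
    [0,0,0,0.65,0.42,0,-1],
    [0,0,0,0.65,0.42,0,-1]
  ]
}}

```text
clock: 8.88
position: [0.5991, -0.0714, 0.2867]
tcp_rot: [0.643, 0.766, -0.0, -0.0]
wrist_force: [0.0, -0.3, 0.0]
gripper_width: 0.0855
```

```bash
python3 -c "
from h import *
to([.538,.204,.28],100)
im,d,p=grab('wrist');cv2.imwrite('pics/w3.png',im)
np.savez('w3.npz',im=im,d=d,**{k:np.array(p[k]) for k in('camera_matrix','R','t')})
"
```

```text
t 8.875 pos [ 0.5991 -0.0714  0.2867] jaw 9.96 tilt [-7.e-04  0.e+00 -1.e+00] F [ 0.  -0.3  0. ] -> shift [ 1.409 -0.063  0.034] turn z 0.4998
```

View pics/w3.png

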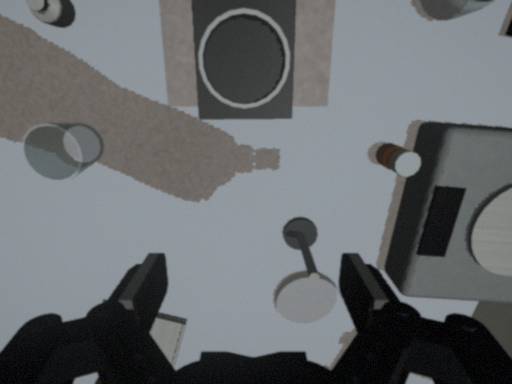

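The wrist view shows the leading edge at row 119 (columns 198 to 293), the post foot at (300,233) and the rod top near (317,277).

```bash
python3 -c "
from h import *
z=np.load('w3.npz');im,d=z['im'],z['d'];g=cv2.cvtColor(im,cv2.COLOR_BGR2GRAY).astype(float);X=cloud(d,z)
# leading edge: dark->bright at row~119
P=[]
for u in range(205,290,5):
    c=g[105:132,u];P.append(ray(u,105.5+np.argmax(np.diff(c)),.09,z)[:2])
P=np.array(P);l=np.polyfit(P[:,0],P[:,1],1);print('edge mean',P.mean(0),'edge angle',np.degrees(np.arctan(l[0])))
for s,(a,b) in dict(L=(190,206),R=(285,302)).items():
    Q=[]
    for v in range(20,112,6):
        df=np.diff(g[v,a:b]);i=np.argmin(df) if s=='L' else np.argmax(df);Q.append(ray(a+.5+i,v,.09,z)[:2])
    Q=np.array(Q);l=np.polyfit(Q[:,1],Q[:,0],1);print(s,Q[0],Q[-1],'dir',np.degrees(np.arctan2(-1,-l[0])), 'x at y=-.0166',np.polyval(l,-.0166))
m=(g<110).astype(np.uint8);m2=np.zeros_like(m);m2[212:253,280:320]=m[212:253,280:320]
c=max(cv2.findContours(m2,0,cv2.CHAIN_APPROX_NONE)[0],key=cv2.contourArea);(u,v),r=cv2.minEnclosingCircle(c);b=cv2.boundingRect(c);print('foot',u,v,r,b,ray(b[0]+b[2]/2,b[1]+b[2]/2,.004,z))
w=np.zeros(d.shape,bool);w[225:300,285:335]=1
for lo,hi in((.02,.05),(.05,.075),(.075,.096),(.096,.105)):
    k=w&(d>0)&(X[...,2]>lo)&(X[...,2]<hi);q=X[k]
    if len(q):print('rod',len(q),q.min(0).round(4),q.max(0).round(4),np.median(q,0).round(4))
K=w&(X[...,2]>.08);vv,uu=np.nonzero(K);print('rod px',uu.min(),uu.max(),vv.max());
for v in (vv.max()-3,):
    s=uu[vv==v];print(ray(s.mean(),v,.1,z))
e=z['R'];print('cam',(-e.T@z['t']).round(3))
"
```

```text
edge mean [ 0.58224343 -0.01306768] edge angle 10.280481429757396
L [0.52976228 0.05351647] [ 0.54220001 -0.01287561] dir -82.3138444941981 x at y=-.0166 0.5429354948393447
R [0.60780234 0.0672333 ] [0.61993551 0.0008021 ] dir -79.25367404678046 x at y=-.0166 0.6228159772796484
foot 300.2280578613281 235.4736785888672 19.199321746826172 (282, 217, 36, 36) [ 0.6752014  -0.15268176  0.004     ]
rod 107 [ 0.6686 -0.1526  0.0201] [ 0.6779 -0.1454  0.05  ] [ 0.6717 -0.147   0.0364]
rod 108 [ 0.6687 -0.1526  0.05  ] [ 0.6778 -0.1452  0.0748] [ 0.6717 -0.1469  0.0631]
rod 115 [ 0.6689 -0.1524  0.075 ] [ 0.6783 -0.1454  0.0959] [ 0.6716 -0.1468  0.0856]
rod 88 [ 0.6692 -0.1555  0.0961] [ 0.6787 -0.1457  0.101 ] [ 0.6735 -0.1499  0.0994]
rod px 286 332 284
[ 0.67457781 -0.15516291  0.1       ]
cam [0.585 0.011 0.356]
```

Call:
{"name": "send_rows", "arguments": {
  "deltas": [
    [0,0,-0.5,0.95,-0.063,0,-1],
    [0,0,-0.5,0.95,-0.063,0,-1],
    [0,0,-0.5,0.95,-0.063,0,-1],
    [0,0,-0.5,0.95,-0.063,0,-1],
    [0,0,-0.5,0.95,-0.063,0,-1],
    [0,0,-0.5,0.95,-0.063,0,-1],
    [0,0,-0.5,0.95,-0.063,0,-1],
    [0,0,-0.5,0.95,-0.063,0,-1],
    [0,0,-0.5,0.95,-0.063,0,-1],
    [0,0,-0.5,0.95,-0.063,0,-1]
  ]
}}

```text
clock: 10.18
position: [0.554, 0.1137, 0.2872]
tcp_rot: [-0.087, 0.996, -0.0, 0.0]
wrist_force: [0.8, 0.4, 0.1]
gripper_width: 0.0855
```

```bash
python3 -c "
from h import *
im,d,p=grab('wrist');X=cloud(d,p);cv2.imwrite('pics/w4.png',im)
m=(d>0)&(X[...,2]>.128)&(X[...,2]<.142);q=X[m];r=cv2.minAreaRect((q[:,:2]*1000).astype(np.float32));print(m.sum(),r,np.median(q[:,2]))
to([.538,.2045,.25],100)"
```

```text
1174 ((542.0084838867188, 207.3532257080078), (30.013647079467773, 24.154327392578125), 9.560005187988281) 0.13451233791178335
t 10.225 pos [0.554  0.1139 0.2871] jaw 99.88 tilt [ 1.e-04 -0.e+00 -1.e+00] F [-0.3 -0.7 -0.1] -> shift [0.001 0.46  0.186] turn z -0.0007
```

View pics/w4.png

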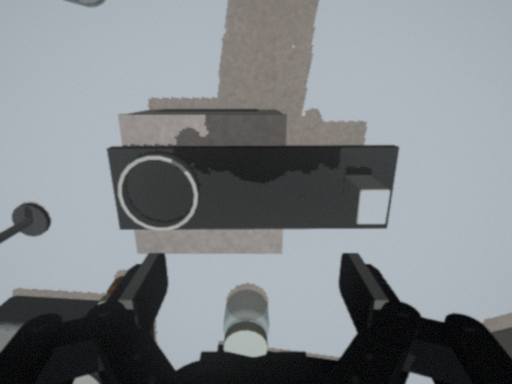

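The handle's top is at (374,207) px, the board lies square to the jaws, and the fingers have room on both sides.

Call:
{"name": "send_rows", "arguments": {
  "deltas": [
    [0,0,-0.0007,0,0.2,0.1,-1],
    [0,0,-0.0007,-0.012,0.468,0.2,-1],
    [0,0,-0.0007,-0.012,0.468,0.2,-1],
    [0,0,-0.0007,-0.012,0.468,0.2,-1]
  ]
}}

```text
clock: 10.72
position: [0.5401, 0.207, 0.2472]
tcp_rot: [-0.088, 0.996, -0.0, 0.0]
wrist_force: [0.2, 0.6, -1.5]
gripper_width: 0.0854
```

```bash
python3 -c "
from h import *
to([.541,.2065,.169],100)"
```

```text
t 10.725 pos [0.5401 0.207  0.2472] jaw 100.14 tilt [ 1.e-04 -2.e-04 -1.e+00] F [ 0.2  0.6 -1.5] -> shift [-0.004 -0.003  0.391] turn z 0.0008
```

Call:
{"name": "send_rows", "arguments": {
  "deltas": [
    [0,0,0,-0.004,-0.003,0.15,-1],
    [0,0,0,-0.004,-0.003,0.3,-1],
    [0,0,0,-0.004,-0.003,0.39,-1],
    [0,0,0,-0.004,-0.003,0.39,-1],
    [0,0,0,-0.004,-0.003,0.39,0],
    [0,0,0,-0.004,-0.003,0.39,0.2],
    [0,0,0,-0.004,-0.003,0.39,0.4],
    [0,0,0,-0.004,-0.003,0.39,1],
    [0,0,0,-0.004,-0.003,0.39,1],
    [0,0,0,-0.004,-0.003,0.39,1],
    [0,0,0,-0.004,-0.003,0.39,1],
    [0,0,0,-0.004,-0.003,0.39,1]
  ],
  "force": 60
}}

```text
clock: 12.22
position: [0.5411, 0.2068, 0.1697]
tcp_rot: [-0.089, 0.996, 0.0, 0.001]
wrist_force: [-0.6, 0.3, 5.6]
gripper_width: 0.0235
```

```bash
python3 -c "
from h import *
to([.541,.2065,.169],100);s=robot.sense();print(s['gripper_width'],s['torque'])"
```

```text
t 12.225 pos [0.5411 0.2068 0.1697] jaw 100.18 tilt [ 1.1e-03  1.0e-04 -1.0e+00] F [-0.6  0.3  5.6] -> shift [ 0.001 -0.002  0.004] turn z 0.001
0.02350693630932041 [-0.20890487  0.09223165 -0.00073062]
```

Call:
{"name": "send_rows", "arguments": {
  "deltas": [
    [0,0,0,0,-0.03,0,1],
    [0,0,0,0,-0.08,0,1],
    [0,0,0,0,-0.14,0,1],
    [0,0,0,0,-0.2,0,1],
    [0,0,0,0,-0.26,0,1],
    [0,0,0,0,-0.32,0,1],
    [0,0,0,0,-0.38,0,1],
    [0,0,0,0,-0.44,0,1],
    [0,0,0,0,-0.5,0,1],
    [0,0,0,0,-0.53,0,1],
    [0,0,0,0,-0.55,0,1],
    [0,0,0,0,-0.55,0,1]
  ]
}}

```text
clock: 13.72
position: [0.5606, 0.0987, 0.1698]
tcp_rot: [-0.089, 0.996, 0.0, 0.001]
wrist_force: [-0.7, 1.9, 5.9]
gripper_width: 0.0237
```

```bash
cat > m.py <<'E'
from h import *
s=robot.sense();to(s["position"]);print(s['gripper_width'],s['torque'].round(2))
a=np.radians(-80);u=np.array([np.cos(a),np.sin(a)])
for n in("top","scene","wrist"):
    im,d,p=grab(n);X=cloud(d,p);cv2.imwrite(f"pics/{n}_{s['clock']:.2f}.png",im)
    c=np.array([.5805,-.015])+u*(np.array(s["position"])[:2]-[.5411,.2068])@u  # expected edge
    L=(X[...,:2]-c)@u;W=(X[...,:2]-c)@[-u[1],u[0]]
    b=(d>0)&(abs(X[...,2]-.09)<.004)&(abs(W)<.03)&(abs(L)<.03)
    t=(d>0)&(X[...,2]>.03)&(X[...,2]<.105)&(np.hypot(*(X[...,:2]-[.674,-.151]).transpose(2,0,1))<.02)
    if b.sum()>5:
        # per-strip leading end
        e=[L[b&(W>w)&(W<=w+.006)].max() for w in np.arange(-.03,.03,.006) if (b&(W>w)&(W<=w+.006)).any()]
        q=X[b];A=np.c_[q[:,:2]-q[:,:2].mean(0),np.ones(len(q))];f=np.linalg.lstsq(A,q[:,2],rcond=None)[0]
        print(n,b.sum(),"edge beyond expected",np.median(e).round(4),"z",f[2].round(4),"slope out",(f[:2]@u).round(3))
    if t.sum()>5:
        q=X[t&(X[...,2]>.096)];q2=X[t]
        for nm,k in(("top",q),("all",q2)):
            if len(k):l=(k[:,:2]-c)@u;print("  post",nm,len(k),"along",l.min().round(4),l.max().round(4),"median",np.median(l).round(4))
E
python3 m.py
```

```text
t 13.725 pos [0.5606 0.0987 0.1698] jaw 100.19 tilt [ 1.3e-03  9.0e-04 -1.0e+00] F [-0.7  1.9  5.9] -> shift [0. 0. 0.] turn z 0
0.023662061541156087 [0.36 0.14 0.05]
  post top 8 along 0.0616 0.068 median 0.0643
  post all 25 along 0.0602 0.068 median 0.0634
  post top 11 along 0.0624 0.0716 median 0.068
  post all 66 along 0.0624 0.0732 median 0.0692
```

```bash
sed -i 's/u\*(np.array(s\["position"\])\[:2\]-\[.5411,.2068\])@u/u*((np.array(s["position"])[:2]-[.5411,.2068])@u)/' m.py; python3 m.py
```

```text
t 13.875 pos [0.5606 0.0988 0.1698] jaw 100.19 tilt [ 1.4e-03  7.0e-04 -1.0e+00] F [-0.7  1.8  6.7] -> shift [0. 0. 0.] turn z 0
0.023343410131031316 [0.31 0.17 0.04]
top 129 edge beyond expected -0.0019 z 0.09 slope out 0.041
  post top 8 along 0.036 0.0433 median 0.0399
  post all 26 along 0.0352 0.0433 median 0.0378
scene 148 edge beyond expected 0.0006 z 0.0887 slope out 0.004
  post top 10 along 0.0377 0.0473 median 0.0416
  post all 66 along 0.0361 0.0478 median 0.0437
```

```bash
python3 -c "
import cv2,glob
t=cv2.imread(sorted(glob.glob('pics/top_*.png'))[-1]);s=cv2.imread(sorted(glob.glob('pics/scene_*.png'))[-1])
a=cv2.resize(t[150:240,210:350],(780,500)) ; b=cv2.resize(s[140:290,170:330],(530,500))
cv2.imwrite('pics/c1.png',cv2.resize(cv2.hconcat([a,b]),(800,305)))
cv2.imwrite('pics/c2.png',cv2.resize(s[150:300,150:350],(800,600)))"
```

```text
(no output)
```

View pics/c1.png

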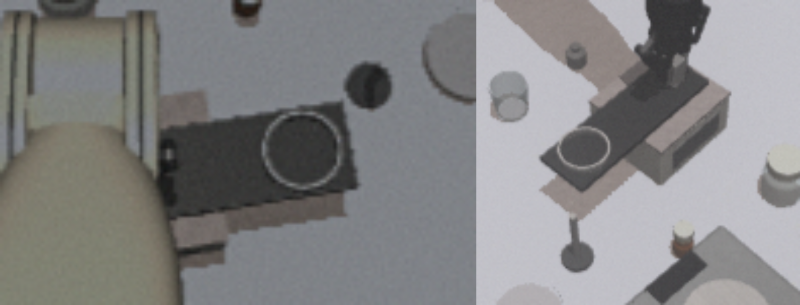

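Call:
{"name": "send_rows", "arguments": {
  "deltas": [
    [0,0,0,0,-0.03,0,1],
    [0,0,0,0,-0.07,0,1],
    [0,0,0,0,-0.11,0,1],
    [0,0,0,0,-0.15,0,1],
    [0,0,0,0,-0.18,0,1],
    [0,0,0,0,-0.2,0,1],
    [0,0,0,0,-0.2,0,1],
    [0,0,0,0,-0.2,0,1]
  ]
}}

```text
clock: 15.02
position: [0.5677, 0.0596, 0.1698]
tcp_rot: [-0.089, 0.996, 0.0, 0.001]
wrist_force: [-0.7, 2.8, 6.2]
gripper_width: 0.0233
```

```bash
python3 m.py; python3 m.py; python3 - <<'E'
# sub-pixel: leading edge by image gradient in top and scene
from h import *
a=np.radians(-80);u=np.array([np.cos(a),np.sin(a)]);v=np.array([-u[1],u[0]])
s=robot.sense();c=np.array([.5805,-.015])+u*((s["position"][:2]-[.5411,.2068])@u)
post=np.array([.674,-.151])
def prof(g,p,base,z,dirn,ts):
    K=np.array(p["camera_matrix"]);R=np.array(p["R"]);t=np.array(p["t"])
    P=np.c_[base+np.outer(ts,dirn),np.full(len(ts),z)];q=(K@(R@P.T+t[:,None]));m=(q[:2]/q[2]).astype(np.float32)
    return cv2.remap(g,m[0][None],m[1][None],cv2.INTER_LINEAR)[0]
ts=np.arange(-.015,.02,.0005)
for n in("top","scene"):
    im,d,p=grab(n);g=cv2.cvtColor(im,cv2.COLOR_BGR2GRAY).astype(np.float32)
    e=[]
    for w in np.arange(-.03,.031,.005):
        f=prof(g,p,c+w*v,.09,u,ts);f=cv2.GaussianBlur(f[None],(0,0),2)[0];D=np.diff(f);e.append(ts[np.argmax(D)]+.00025)
    # foot ends along u
    K=np.arange(-.04,.04,.0005);F=[]
    for w in np.arange(-.008,.0081,.004):
        f=cv2.GaussianBlur(prof(g,p,post+w*v,.003,u,K)[None],(0,0),2)[0];D=np.diff(f)
        F.append((K[:80][np.argmin(D[:80])],K[79:-1][np.argmax(D[79:])]))
    print(n,"edge rel expected mm",np.round(np.array(e)*1000,1),"foot",np.round(np.array(F)*1000,1).tolist(),"post-expected",((post-c)@u*1000).round(1))
E
```

```text
t 15.025 pos [0.5677 0.0596 0.1698] jaw 100.2 tilt [ 0.0014  0.001  -1.    ] F [-0.7  2.8  6.2] -> shift [0. 0. 0.] turn z 0
0.0232987736657434 [0.61 0.15 0.01]
top 126 edge beyond expected -0.0024 z 0.0903 slope out 0.023
  post top 8 along -0.0038 0.0036 median -0.0007
  post all 25 along -0.0048 0.0036 median -0.0026
scene 148 edge beyond expected 0.0008 z 0.0888 slope out -0.015
  post top 13 along -0.0022 0.0068 median 0.0024
  post all 66 along -0.0022 0.0076 median 0.0039
t 15.175 pos [0.5677 0.0596 0.1698] jaw 100.2 tilt [ 0.0014  0.001  -1.    ] F [-1.   3.8  6.3] -> shift [0. 0. 0.] turn z 0
0.023687509922968832 [ 0.53  0.14 -0.  ]
top 125 edge beyond expected -0.002 z 0.09 slope out -0.004
  post top 7 along -0.0042 0.0034 median 0.0004
  post all 24 along -0.005 0.0034 median -0.0018
scene 156 edge beyond expected 0.0004 z 0.0889 slope out 0.006
  post top 13 along -0.0023 0.0065 median 0.0042
  post all 67 along -0.0023 0.0077 median 0.0046
top edge rel expected mm [  0.3   0.8  -0.7  -0.2   0.8  -0.7  -0.2 -11.7   1.3  -0.7  -0.2   0.8
  -0.7] foot [[-22.0, 21.0], [-21.5, 21.5], [-24.0, 22.5], [-23.5, 23.0], [-20.0, 21.0]] post-expected 0.6
scene edge rel expected mm [5.3 5.8 6.3 5.8 6.3 5.8 5.8 5.3 5.8 5.3 5.8 5.8 5.8] foot [[-20.0, 23.0], [-20.5, 23.5], [-21.5, 24.0], [-20.5, 24.0], [-19.5, 24.0]] post-expected 0.6
```

Call:
{"name": "send_rows", "arguments": {
  "deltas": [
    [0,0,0,0,-0.005,0,1],
    [0,0,0,0,-0.005,0,1],
    [0,0,0,0,-0.005,0,1],
    [0,0,0,0,-0.005,0,1],
    [0,0,0,0,-0.005,0,1]
  ]
}}

```text
clock: 16.05
position: [0.5677, 0.0591, 0.1699]
tcp_rot: [-0.089, 0.996, 0.001, 0.001]
wrist_force: [-2.3, 6.1, 7.6]
gripper_width: 0.0234
```

```bash
python3 m.py; python3 -c "
import cv2,glob
s=cv2.imread(sorted(glob.glob('pics/scene_*.png'))[-1]);cv2.imwrite('pics/fin.png',cv2.resize(s[100:310,70:350],(800,600)))"
```

```text
t 16.05 pos [0.5677 0.0591 0.1699] jaw 100.22 tilt [ 0.0013  0.0019 -1.    ] F [-2.3  6.1  7.6] -> shift [0. 0. 0.] turn z 0
0.0233663915337864 [ 1.05  0.28 -0.01]
top 130 edge beyond expected -0.0018 z 0.0901 slope out -0.036
  post top 8 along -0.0043 0.0033 median -0.0009
  post all 25 along -0.0054 0.0033 median -0.0025
scene 146 edge beyond expected 0.0004 z 0.0887 slope out 0.005
  post top 12 along -0.0027 0.0073 median 0.0016
  post all 66 along -0.0031 0.0075 median 0.0041
```

View pics/fin.png

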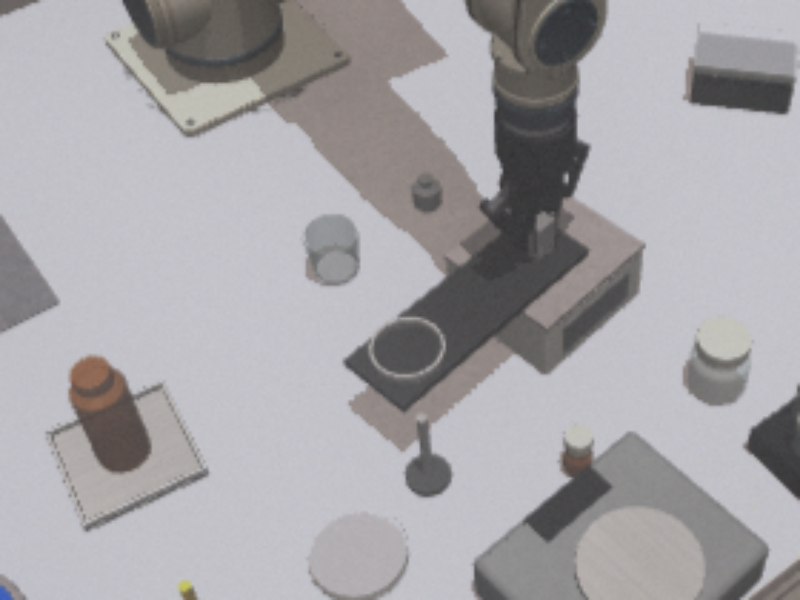

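The bottle stands upright in the tray, the board is flat on the riser and the bystanders are in place. The edge line (347,362)–(403,407) runs to within a pixel or two of the rod. Both clouds say about 1 to 1.5 mm still to go, so one small nudge.

Call:
{"name": "send_rows", "arguments": {
  "deltas": [
    [0,0,0,0,-0.006,0,1],
    [0,0,0,0,-0.006,0,1],
    [0,0,0,0,-0.006,0,1],
    [0,0,0,0,-0.006,0,1],
    [0,0,0,0,-0.006,0,1],
    [0,0,0,0,-0.006,0,1]
  ]
}}

```text
clock: 16.95
position: [0.568, 0.0579, 0.1699]
tcp_rot: [-0.089, 0.996, 0.001, 0.001]
wrist_force: [-1.4, 5.7, 7.6]
gripper_width: 0.0235
```

```bash
python3 m.py; python3 -c "
from h import *
print(robot.job_done())"
```

```text
t 16.95 pos [0.568  0.0579 0.1699] jaw 100.23 tilt [ 0.0014  0.002  -1.    ] F [-1.4  5.7  7.6] -> shift [0. 0. 0.] turn z 0
0.023498555258098144 [1.14 0.25 0.  ]
top 135 edge beyond expected -0.0017 z 0.0899 slope out -0.0
  post top 7 along -0.0054 0.0018 median -0.0016
  post all 26 along -0.0065 0.0019 median -0.0042
scene 149 edge beyond expected 0.0008 z 0.0887 slope out -0.004
  post top 12 along -0.0045 0.0068 median 0.0008
  post all 66 along -0.0046 0.0068 median 0.0021
the job is handed in; nothing more can be done
None
```

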